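# Reload the lint roller and hold it up

### The arm

A 7-joint arm with a two-finger parallel gripper is mounted at the origin on the work surface. World frame = base frame: x ahead of the robot, y to its left, z up, the work surface at z = 0. Lengths are in m, angles in rad, forces in N, time in s.
With the tool pointing down it reaches from about 0.4 to 0.925 m from the base axis. Payload 4.1 kg.
Tool frame: the origin (TCP) lies midway between the tips of the shut fingers; the grasp point (between the pads) lies 19 mm behind it; z points along the fingers, x is the direction in which the jaws open and shut, and the axes are right-handed (so a half turn about z gives the same grasp; the last joint's range is limited). The gripper opens to 85 mm and grips with 20 to 120 N. Pads are 22 mm wide; open, the fingers measure 114 mm over their backs; the gripper's body (76 mm by 85 mm) begins 54 mm behind the grasp point. The pads swing forward as they close: fully open they stand 13 mm farther back than shut.
Start: joints at [-0.099, 0.398, 0.045, 1.537, -0.019, 1.207, -0.051], TCP at [0.65, 0, 0.231] pointing down, gripper open.
Joint ranges: [-2.82, 2.82], [-0.49, 2.23], [-1.37, 1.46], [0, 2.46], [-1.36, 4.5], [0.23, 2], [-2.94, 2.94]. Speed limits (rad/s): [2.57, 2.57, 3.14, 3.14, 3.14, 3.14, 3.14].

### API

Orientations are given as a unit quaternion [x, y, z, w].
In Python, from plant import manip, eyes gives the robot as it stands. The module is installed in compiled form; this text tells all that it offers.
- The arm moves only by the tool step_arm, never from a script. Its argument "plan" is a list that holds one entry, the list of rows, each a list of 6 numbers: the shift along the tool's x, y, z in units of 30 mm (1.0 is 30 mm), then the turn, a rotation vector about the tool's x, y, z in rad. A call has 1 to 5 rows; each row is the pose to reach, as a shift and turn from the pose commanded when the call began, along the tool's axes at that moment; what a row does not reach only later rows make up. A row lasts 1/10 s, in which the tool goes at most 50 mm and 8.59 degrees, less where a joint would pass 70% of its speed; a pose out of reach is approached as far as the arm can. A call with a gripper value outside its range is refused whole. "fingers" is the opening in per cent of the stroke, from 0 (shut) to 100 (fully open), set as the call begins (left out, the last holds). The fingers move at their own pace and stop on an object; "newtons" is the grip in N (left out, the last holds). Time passes only in rows, so rows that repeat a pose let the fingers close. It gives the time, the measured TCP pose, the force and the opening at its end, in the units of the state.
- manip.get_state(): the state, without advancing time (a new reading comes with each control period).
- eyes.get_image(name): name is "scene" or "side" or "wrist"; returns a dict with "frame" (480x640x3 uint8, blue, green, red), "mtx" (3x3 intrinsics, pixels), "k1" (the pictures are not rectified: a ray, as slopes to the right and down, at radius r is drawn at 1 + k1 r^2 times it, then the intrinsics apply), "pose" (4x4, takes a point from camera to world coordinates). Camera axes: x right, y up, looking along -z (the intrinsics and any distortion apply to the point x, -y, -z); pixel columns grow to the right and rows downward; lengths in m; the calibration is good to about 2 mm. A picture is of the moment at which its call begins. There is no depth.
- manip.sign_off(): hands the job in, once; it reports no verdict.
The state is a dict: "clock": time; "joint_positions": joint angles; "joint_velocities": joint speeds; "tau": joint torques, N m; "position": TCP position; "orientation": TCP orientation; "force": force on the tool from outside, world axes, zero at the start; "ft_torque": the same for the moment, N m; "width": finger opening in m.
Only numpy, scipy, OpenCV 4.12 (cv2) and the standard library are available. Lean on these libraries where they do the work, as an engineer would, in place of code of your own. Each camera call takes 0.05 s, during which the arm holds its last target.

### The job

Put the new roll on the lint roller: pick up the yellow handle by its grip, slide its bare steel rod right through the core of the full, fat roll (not the nearly used-up thin one) until the rod's end shows at the far side, and lift that roll off its rest on the rod. Finish while holding the handle in the gripper, with the roll hanging on the rod, level and still, about 10 cm above where it lay and touched by nothing but the handle. Leave the thin roll and everything else on the ledge as they are.

Things in the scene. Friction and masses are not known exactly. Their poses are not given: they have to be found in the camera images.
- handle_grip (a point): Centre of the lint roller handle's grip: flat-sided yellow plastic, 110 mm long (x), 28 wide (y), 36 high (z), lying on the ledge, so 18 mm above it; 100 g in all. +x points along the handle to a bare steel rod in line with this point: 12 mm thick, starting at the grip's front end (x = 55 mm), tip at x = 155 mm, last 9 mm tapered to 6 mm. At first +x points left (+y) within 35 degrees.
- rod_mid (a point): Point on the rod's axis 45 mm in front of the grip's front end (100 mm from the grip's centre); x along the rod towards its tip.
- full_roll_center (a point): Centre of the full lint roll: loose stiff paper cylinder, 56 mm across, 75 mm long, about 80 g, an open 20 mm hole right through along its x. Lies level on the rails of a rest, this point 64 mm above the ledge. +x runs along the hole from the rest's open end to its stop board (left, +y, within 17 degrees): push the rod in along +x and the board holds the roll. May turn about x.
- thin_roll_center (a point): Nearly used-up roll, loose, about 20 g: 30 mm in diameter, 75 mm long, with the same 20 mm hole; lies in the same way on the other rest, centre about 47 mm above the ledge. To be left alone.
- rest_a: Fixed roll rest: dark wooden base 90 (x) by 70 (y) by 12 mm, two level steel rails along x with tops 40 mm above the ledge, open at the -x end, at the +x end a stop board 50 mm wide, 48 mm high (lower than the full roll's hole). Origin: centre of the underside, below the roll's centre. It may be the near or the far one; it carries the full roll.
- rest_b: The other rest, just like rest_a, about 160 mm nearer or farther; it carries the thin roll.
- key_tray: Bystander, loose, to be left alone: round white ceramic key tray, 130 mm wide, 22 mm high. Origin: centre of its underside.
- wedge: Bystander, loose, to be left alone: chrome door wedge, 40 x 110 mm, 8 to 30 mm high. Origin: centre of its underside.
- scraper: Bystander, loose, to be left alone: green silicone boot scraper lying flat, 75 x 170 x 11 mm. Origin: centre of its underside.
- polish_tin: Bystander, loose, to be left alone: round polish tin, 72 mm wide, 28 mm high. Origin: centre of its underside.
- spray: Bystander, loose, to be left alone: upright spray can, 52 mm wide, 160 mm high. Origin: centre of its underside.
- shoe_brush: Bystander, loose, to be left alone: shoe brush, 150 x 48 x 44 mm. Origin: centre of its underside.
Things that resemble listed ones, but are neither listed nor needed, are in the scene too. Of the things shaped like the part that bears handle_grip, the yellow one is meant.

How it is judged:
On the way:
1. the rod is through the core of the full roll (distance between rod_mid and full_roll_center below 0.02 m and angle between the x axis of handle_grip and the x axis of full_roll_center, either way round below 0.2 rad), for 0.2 s.
At the end, for the whole second after the job is handed in: Fingers hold the handle, its rod through the full roll (roll centre within 20 mm of rod_mid); roll centre over 134 mm above the ledge; roll and handle level within 9 degrees; both slower than 20 mm/s, roll carried by the handle alone; thin roll within 15 mm of its start (all of step 1 and height (world z) of full_roll_center above 0.134 m and angle between full_roll_center's own x axis and vertical between 1.4108 and 1.7308 rad and angle between handle_grip's own x axis and vertical between 1.4108 and 1.7308 rad and linear speed of each of full_roll, handle below 0.02 m/s and angular speed of handle below 0.15 rad/s and contact force between full_roll and handle above 0.15 N and contact force between the fingers and handle above 2 N and contact force between full_roll and the fingers below 0.05 N and contact force between full_roll and the arm below 0.05 N and distance of thin_roll_center from where it was at the start of the episode below 0.015 m); the arm keeps its last pose, push and grip.
It fails at once if the thin roll is shifted by more than 30 mm (distance of thin_roll_center from where it was at the start of the episode above 0.03 m).
It fails at once if another thing on the ledge is shifted by more than 30 mm (distance of any of key_tray, wedge, scraper, polish_tin, spray, shoe_brush from where it was at the start of the episode above 0.03 m).
It also fails if it takes over 51 s, if anything falls off the work surface, if the arm or the gripper's body presses on something with over 40 N, if the wrist force passes 120 N, or if a joint passes its speed limit or range.

## Working session

There is one attempt and no reset: what is moved stays moved. The work goes in short steps, Python scripts to look and compute and a tool call to move; the robot and the scene stay as the last step left them, time stands still between calls to the robot, and variables do not carry over. Pictures are saved under pics/ and viewed, and the job is handed in when it is done.

Besides the shell and the picture viewer there is one more tool, called after "Emit:" in YAML: its name, and indented under it one key for each argument. step_arm: Moves the arm, as the interface text tells. Its arguments: {"type":"object","properties":{"plan":{"type":"array","items":{"type":"array","items":{"type":"array","items":{"type":"number"}}}},"fingers":{"type":"number"},"newtons":{"type":"number"}},"required":["plan"]}

```bash
mkdir -p pics; cat > h.py <<'E'
import numpy as np, cv2, json
from plant import manip, eyes
from scipy.spatial.transform import Rotation as R
def snap(name,tag):
    d=eyes.get_image(name); cv2.imwrite(f'pics/{tag}.png',d['frame'])
    np.savez(f'pics/{tag}.npz',mtx=d['mtx'],k1=d['k1'],pose=d['pose']); return d
def load(tag):
    z=np.load(f'pics/{tag}.npz'); return z['mtx'],float(z['k1']),z['pose']
def ray(tag,u,v):
    K,k1,P=load(tag)
    D=np.array([k1,0,0,0,0.])
    # forward: xd=x(1+k1 r^2)
    p=cv2.undistortPointsIter(np.array([[[u,v]]],float),K,D,None,None,(3,100,1e-12))[0,0]
    d=P[:3,:3]@np.array([p[0],-p[1],-1.]); return P[:3,3],d/np.linalg.norm(d)
def atz(tag,u,v,z):
    o,d=ray(tag,u,v); return o+d*(z-o[2])/d[2]
def tri(obs):
    A=np.zeros((3,3));b=np.zeros(3);rs=[ray(*o) for o in obs]
    for o,d in rs:
        M=np.eye(3)-np.outer(d,d);A+=M;b+=M@o
    x=np.linalg.solve(A,b); return x,[np.linalg.norm((np.eye(3)-np.outer(d,d))@(x-o)) for o,d in rs]
def proj(tag,X):
    K,k1,P=load(tag); c=P[:3,:3].T@(np.asarray(X)-P[:3,3]); x=c[0]/-c[2];y=-c[1]/-c[2]; s=1+k1*(x*x+y*y)
    return K@np.array([x*s,y*s,1])
def crop(tag,x0,y0,x1,y1,s,out):
    im=cv2.imread(f'pics/{tag}.png')[y0:y1,x0:x1]; cv2.imwrite(f'pics/{out}.png',cv2.resize(im,None,fx=s,fy=s,interpolation=cv2.INTER_CUBIC))
E
python3 - <<'E'
from h import *
for n in ['scene','side','wrist']:
    d=snap(n,n+'0'); print(n,d['mtx'].tolist(),d['k1'],d['pose'].round(3).tolist())
print(manip.get_state())
E
```

```text
scene [[440.1330255491598, 0.0, 320.0522828490782], [0.0, 440.1330255491598, 239.0679569857111], [0.0, 0.0, 1.0]] -0.04822879164932251 [[-0.628, -0.445, 0.638, 1.065], [0.777, -0.334, 0.533, 0.431], [-0.024, 0.831, 0.555, 0.575], [0.0, 0.0, 0.0, 1.0]]
side [[488.289008687101, 0.0, 321.9353221915638], [0.0, 488.289008687101, 232.1967299420502], [0.0, 0.0, 1.0]] -0.10833007453749997 [[0.822, 0.351, -0.448, -0.149], [-0.57, 0.496, -0.656, -0.958], [-0.008, 0.794, 0.608, 0.897], [0.0, 0.0, 0.0, 1.0]]
wrist [[377.2507860808295, 0.0, 314.8179923769105], [0.0, 377.2507860808295, 237.98779271797505], [0.0, 0.0, 1.0]] 0.022858381182552484 [[1.0, -0.0, 0.002, 0.651], [-0.0, 0.95, 0.312, 0.082], [-0.002, -0.312, 0.95, 0.373], [0.0, 0.0, 0.0, 1.0]]
{'clock': 0.15, 'joint_positions': array([-0.0990152 ,  0.39903118,  0.04507327,  1.5375364 , -0.01871532,
        1.20691948, -0.050683  ]), 'joint_velocities': array([-0.00082444,  0.00106947,  0.00095048, -0.00338182, -0.00017051,
        0.00028467, -0.00025183]), 'tau': array([ 2.78519030e-03, -4.75559378e+01,  1.36737496e+00, -2.54510736e+01,
        1.19318470e-02,  6.58601144e-03, -1.99015865e-06]), 'position': array([6.49536691e-01, 2.50205565e-05, 2.30521038e-01]), 'orientation': array([ 9.99999728e-01,  5.42571303e-05, -7.34426183e-04,  5.08770082e-05]), 'force': array([-0.51561475,  0.01821833,  0.09359375]), 'ft_torque': array([-0.08263191,  0.0022026 , -0.00771183]), 'width': 0.0856085637366439}
```

View pics/scene0.png

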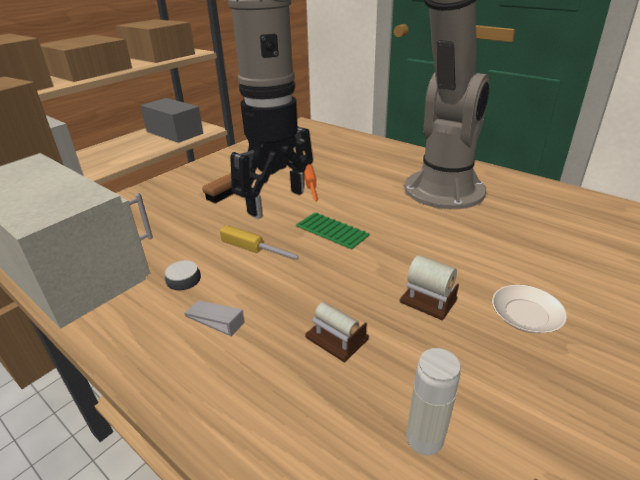

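View pics/side0.png

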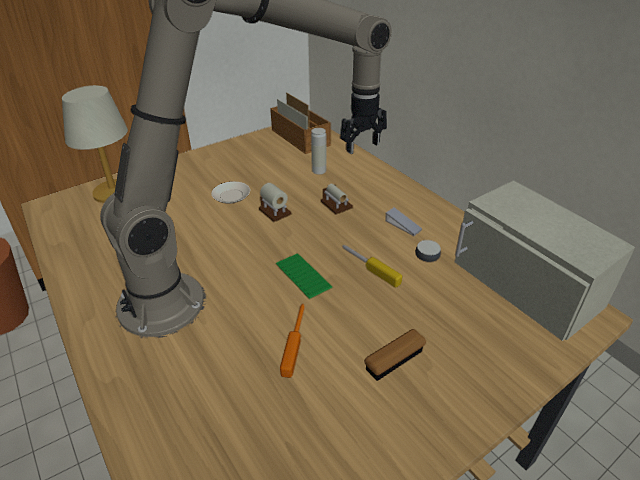

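View pics/wrist0.png

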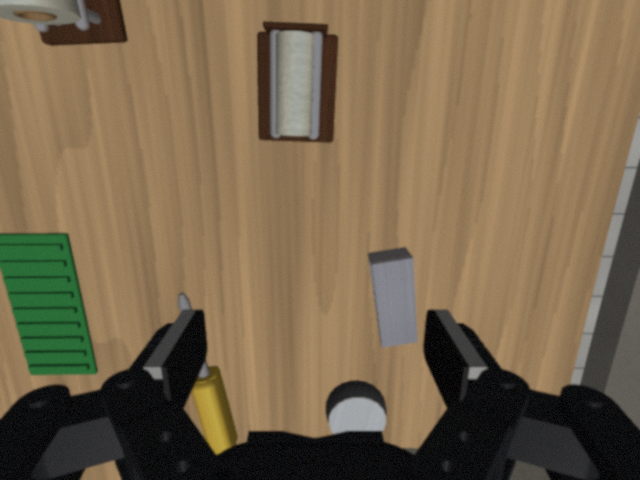

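The yellow handle is at scene (240,238), side (383,271) and wrist (213,405). The orange look-alike is at scene (311,180) and side (293,350). The fat roll is at scene (432,278) and side (272,196), on the nearer rest. The thin roll is at scene (337,320) and side (336,192). I choose the yellow handle and the fat roll, and will check both in close crops.

```bash
python3 - <<'E'
from h import *
import numpy as np
def c(tag,x0,y0,x1,y1,s):
    im=cv2.imread(f'pics/{tag}.png')[y0:y1,x0:x1]; return cv2.resize(im,None,fx=s,fy=s,interpolation=cv2.INTER_CUBIC)
a=c('scene0',210,215,310,265,4);b=c('scene0',390,245,490,320,4)
e=c('side0',335,235,435,295,4);f=c('side0',250,170,350,225,4)
def pad(i): return cv2.copyMakeBorder(i,0,300-i.shape[0],0,0,cv2.BORDER_CONSTANT)
cv2.imwrite('pics/c0.png',np.vstack([np.hstack([pad(a),pad(b)]),np.hstack([pad(e),pad(f)])]))
E
```

```text
(no output)
```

View pics/c0.png

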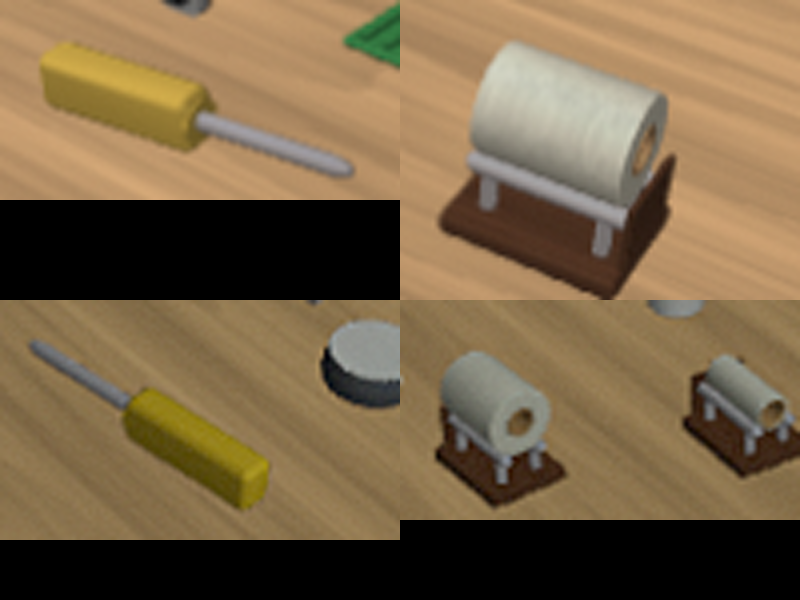

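```bash
python3 - <<'E'
from h import *
tip=tri([('scene0',297.5,258),('side0',343.2,246.2)]);root=tri([('scene0',260,245.5),('side0',367,260.5)])
print(tip,root,'len',np.linalg.norm(tip[0]-root[0]))
d=tip[0]-root[0];print('yaw',np.degrees(np.arctan2(d[1],d[0])), 'grip',root[0]-d/np.linalg.norm(d)*.055)
print('wrist tip',atz('wrist0',184,297,.018))
n=atz('side0',280,200.2,.064);f=atz('scene0',451.7,282,.064);d=f-n
print(n,f,np.linalg.norm(d),np.degrees(np.arctan2(d[1],d[0])),(n+f)/2)
# thin roll
print('thin near', atz('side0',250+373/4,170+115/4,.047), atz('wrist0',295,133,.05),atz('wrist0',295,33,.05))
# bystanders
for n,u,v,z in [('tray',529,309,.01),('scr',332,230,.01),('tin',182,275,.02),('wedge',215,317,.02),('spray',438,362,.16)]:print(n,atz('scene0',u,v,z).round(3))
E
```

```text
(array([ 0.51171629, -0.09777957,  0.01745489]), [np.float64(0.0009104889856218358), np.float64(0.0009104889856220126)]) (array([ 0.52767083, -0.19093113,  0.02073731]), [np.float64(0.0022968873345672507), np.float64(0.002296887334567159)]) len 0.09456497207841492
yaw 99.7190384630958 grip [ 0.53695017 -0.24510907  0.0226464 ]
wrist tip [ 0.51393755 -0.09923103  0.018     ]
[0.45295145 0.14842236 0.064     ] [0.44412614 0.21898703 0.064     ] 0.07111440803302023 97.12879865009538 [0.4485388  0.18370469 0.064     ]
thin near [0.63184015 0.06242734 0.047     ] [0.63372424 0.0668674  0.05      ] [0.63499793 0.13975338 0.05      ]
tray [0.365 0.345 0.01 ]
scr [ 0.369 -0.113  0.01 ]
tin [ 0.702 -0.246  0.02 ]
wedge [ 0.74  -0.095  0.02 ]
spray [0.71  0.311 0.16 ]
```

Emit:
step_arm:
  plan:
    - [[-0.8, 1.3, 0.2, 0, 0, -0.035], [-1.6, 2.6, 0.4, 0, 0, -0.07], [-2.4, 4.0, 0.6, 0, 0, -0.1], [-3.2, 5.3, 0.8, 0, 0, -0.14], [-4.0, 6.6, 1.0, 0, 0, -0.17]]

```text
clock: 0.65
position: [0.5286, -0.1995, 0.2009]
orientation: [0.996, 0.086, -0.0, 0.0]
force: [0.7, -0.4, -0.1]
width: 0.0857
```

Emit:
step_arm:
  plan:
    - [[0, 0, 0, 0, 0, 0], [0, 0, 0, 0, 0, 0], [0, 0, 0, 0, 0, 0], [0, 0, 0, 0, 0, 0]]

```text
clock: 1.05
position: [0.5311, -0.1961, 0.2014]
orientation: [0.996, 0.086, 0.0, -0.0]
force: [0.2, 0.2, -0.1]
width: 0.0855
```

```bash
python3 - <<'E'
from h import *
snap('wrist','w1');s=manip.get_state();print(s['clock'],s['position'],R.from_quat(s['orientation']).as_matrix().round(3))
E
```

```text
1.1 [ 0.53102499 -0.19628563  0.20133527] [[ 0.985  0.172  0.   ]
 [ 0.172 -0.985  0.   ]
 [ 0.001 -0.    -1.   ]]
```

View pics/w1.png

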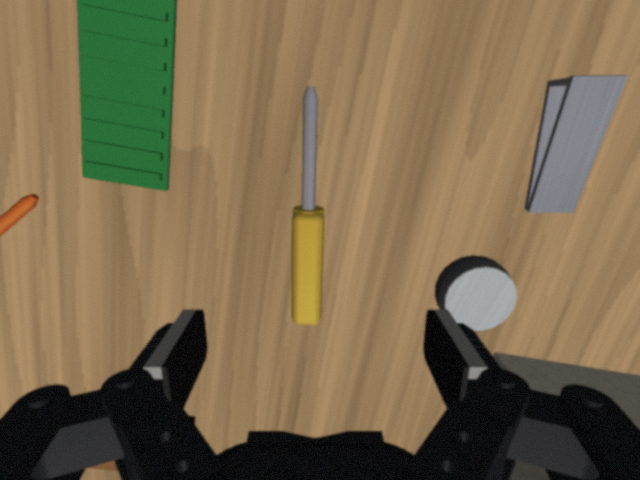

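The yellow handle lies centred in the wrist view: rod tip (311,87), rod root (308.5,209), rear end (307,325). Nothing lies between the jaws and the grip.

```bash
python3 - <<'E'
from h import *
crop('w1',270,60,350,340,2.1,'w1c')
tip=atz('w1',311,87,.018);root=atz('w1',308.7,209,.018);rt=atz('w1',306.5,324,.034);ft=atz('w1',308.8,209,.034)
print(tip,root,ft,rt)
for a,b in[(tip,root),(ft,rt),(tip,rt)]:
    d=a-b;print(np.linalg.norm(d[:2]),np.degrees(np.arctan2(d[1],d[0])))
print('tip tri',tri([('w1',311,87),('scene0',297.5,258),('side0',343.2,246.2),('wrist0',184,296)]))
print('root tri',tri([('w1',308.7,209),('side0',367,260.5),('scene0',260,245.5)]))
E
```

```text
[ 0.51186116 -0.09593978  0.018     ] [ 0.52676891 -0.19500535  0.018     ] [ 0.5264312  -0.19109706  0.034     ] [ 0.54272498 -0.29995741  0.034     ]
0.10018097891153231 98.55786997896308
0.11007298852269908 98.51260849285605
0.20633896540942753 98.60248822765811
tip tri (array([ 0.51248689, -0.0972351 ,  0.01753697]), [np.float64(0.0014649068579557023), np.float64(0.0011987842138428061), np.float64(0.0009744474941990215), np.float64(0.0017631653863370257)])
root tri (array([ 0.52684333, -0.19257952,  0.02108026]), [np.float64(0.00163705709417704), np.float64(0.0028993089918534025), np.float64(0.0022412385354833183)])
```

View pics/w1c.png

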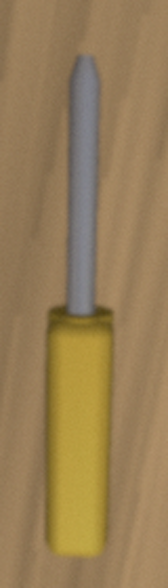

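Emit:
step_arm:
  plan:
    - [[-0.15, 0.6, 0.8, 0, 0, 0.012], [-0.15, 1.23, 1.8, 0, 0, 0.024], [-0.15, 1.23, 3.0, 0, 0, 0.024], [-0.15, 1.23, 4.2, 0, 0, 0.024], [-0.15, 1.23, 5.0, 0, 0, 0.024]]

```text
clock: 1.6
position: [0.5313, -0.2335, 0.0488]
orientation: [0.997, 0.074, -0.001, -0.001]
force: [-0.4, 0.3, -0.3]
width: 0.0853
```

Emit:
step_arm:
  plan:
    - [[0, 0, 0.5, 0, 0, 0], [0, 0, 1.0, 0, 0, 0], [0, 0, 1.4, 0, 0, 0], [0, 0, 1.5, 0, 0, 0], [0, 0, 1.5, 0, 0, 0]]

```text
clock: 2.1
position: [0.5321, -0.2351, 0.0064]
orientation: [0.997, 0.073, 0.0, 0.0]
force: [-0.4, 0.1, -0.1]
width: 0.0851
```

```bash
python3 - <<'E'
from h import *
snap('side','s2');s=manip.get_state();print(s['clock'],s['position'],R.from_quat(s['orientation']).as_matrix().round(3),s['force'])
crop('s2',320,200,440,300,6,'s2c')
E
```

```text
2.15 [ 0.53246431 -0.23530972  0.00690128] [[ 0.989  0.146  0.001]
 [ 0.146 -0.989 -0.   ]
 [ 0.001  0.001 -1.   ]] [ 0.51643417 -0.21829906 -0.07563985]
```

View pics/s2c.png

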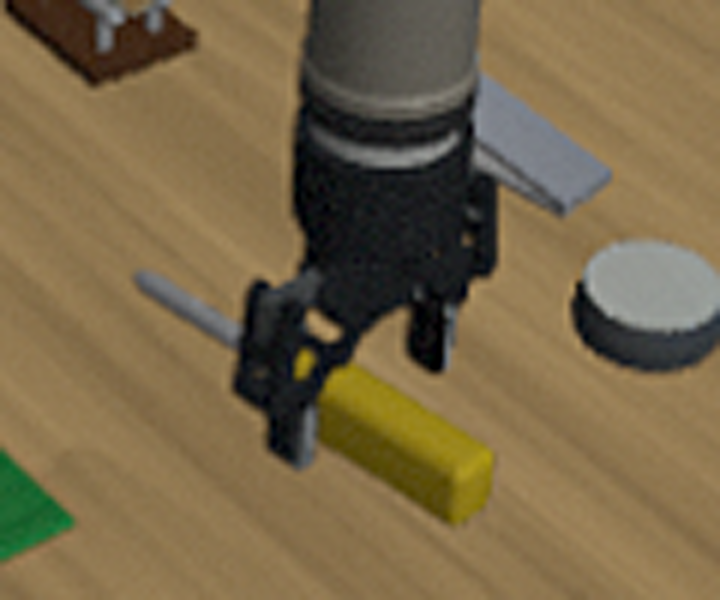

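The open jaws straddle the yellow grip toward its front end, with one finger on each side. I close now.

Emit:
step_arm:
  plan:
    - [[0, 0, 0, 0, 0, 0], [0, 0, 0, 0, 0, 0], [0, 0, 0, 0, 0, 0], [0, 0, 0, 0, 0, 0], [0, 0, 0, 0, 0, 0]]
  fingers: 0
  newtons: 80

```text
clock: 2.65
position: [0.5325, -0.2353, 0.0069]
orientation: [0.997, 0.073, 0.001, 0.0]
force: [-0.9, -0.2, 2.7]
width: 0.0269
```

Emit:
step_arm:
  plan:
    - [[0, 0, 0, 0, 0, 0], [0, 0, 0, 0, 0, 0], [0, 0, 0, 0, 0, 0], [0, 0, 0, 0, 0, 0], [0, 0, 0, 0, 0, 0]]

```text
clock: 3.15
position: [0.5325, -0.2353, 0.0069]
orientation: [0.997, 0.073, 0.001, 0.0]
force: [-0.1, 0.5, 6.4]
width: 0.0269
```

Emit:
step_arm:
  plan:
    - [[0, 0, -0.5, 0, 0, 0], [0, 0, -1.2, 0, 0, 0], [0, 0, -2.2, 0, 0, 0], [0, 0, -3.0, 0, 0, 0], [0, 0, -3.0, 0, 0, 0]]
  newtons: 100

```text
clock: 3.65
position: [0.5341, -0.2361, 0.1002]
orientation: [0.997, 0.073, 0.003, 0.001]
force: [1.6, -0.4, -0.9]
width: 0.0264
```

```bash
python3 - <<'E'
from h import *
snap('side','s3');snap('wrist','w3');snap('scene','c3');s=manip.get_state();print(s['clock'],s['position'],s['force'],s['width'])
a=cv2.imread('pics/s3.png')[160:310,320:460];b=cv2.imread('pics/c3.png')[150:300,200:340]
cv2.imwrite('pics/c3c.png',cv2.resize(np.hstack([a,b]),None,fx=2.8,fy=2.8,interpolation=cv2.INTER_CUBIC))
E
```

```text
3.8 [ 0.53092988 -0.23468391  0.09571211] [-1.31175244 -0.27099812 -1.5195458 ] 0.0265092123113115
```

View pics/c3c.png

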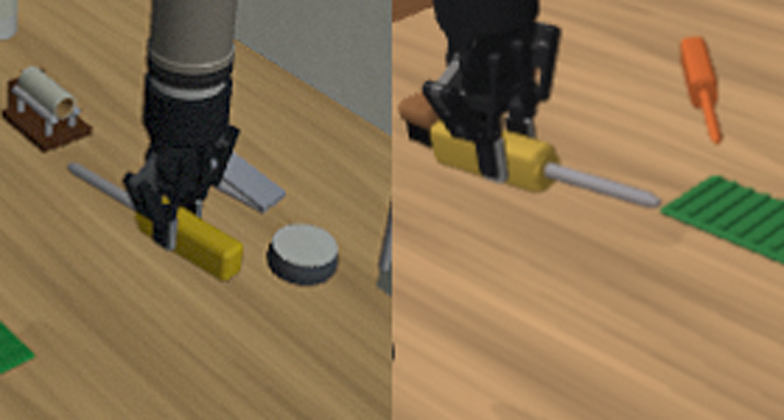

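View pics/w3.png

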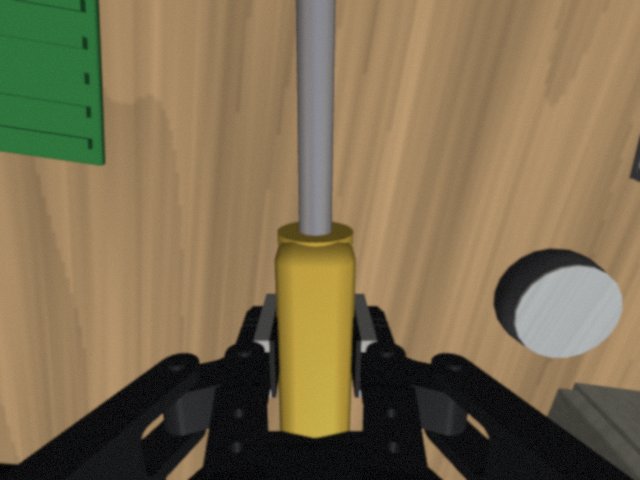

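The yellow grip is held squarely, with the tip at side (345,220) and scene (295,222). Next I go over and beside the full roll, well above it, to measure it with the wrist camera.

Emit:
step_arm:
  plan:
    - [[0, 0, -1.0, 0, 0, 0], [0.2, -1.0, -2.0, 0, 0, 0], [0.3, -2.2, -3.0, 0, 0, 0], [0.4, -3.5, -4.0, 0, 0, 0], [0.5, -5.0, -5.0, 0, 0, 0]]

```text
clock: 4.3
position: [0.524, -0.0869, 0.2437]
orientation: [0.997, 0.072, -0.001, -0.0]
force: [1.0, -0.5, -0.3]
width: 0.0267
```

Emit:
step_arm:
  plan:
    - [[0.1, -1.2, 0, 0, 0, 0], [0.3, -2.5, 0, 0, 0, 0], [0.5, -4.0, 0, 0, 0, 0], [0.6, -5.2, 0, 0, 0, 0], [0.7, -6.1, 0, 0, 0, 0]]

```text
clock: 4.8
position: [0.5176, 0.0991, 0.2423]
orientation: [0.997, 0.075, -0.002, -0.0]
force: [1.6, 0.0, -0.5]
width: 0.0263
```

Emit:
step_arm:
  plan:
    - [[0, 0, 0, 0, 0, 0], [0, 0, 0, 0, 0, 0], [0, 0, 0, 0, 0, 0], [0, 0, 0, 0, 0, 0], [0, 0, 0, 0, 0, 0]]

```text
clock: 5.3
position: [0.5194, 0.0949, 0.2438]
orientation: [0.997, 0.072, -0.0, 0.0]
force: [0.2, 0.0, -0.4]
width: 0.0264
```

```bash
python3 - <<'E'
from h import *
snap('wrist','w4');s=manip.get_state();print(s['clock'],s['position'],s['force'],s['width'],R.from_quat(s['orientation']).as_matrix().round(3))
E
```

```text
5.35 [0.51935558 0.09510442 0.24394397] [-1.13176283  0.64158672 -1.28500583] 0.026150488438961166 [[ 0.99   0.144 -0.   ]
 [ 0.144 -0.99  -0.   ]
 [-0.     0.    -1.   ]]
```

View pics/w4.png

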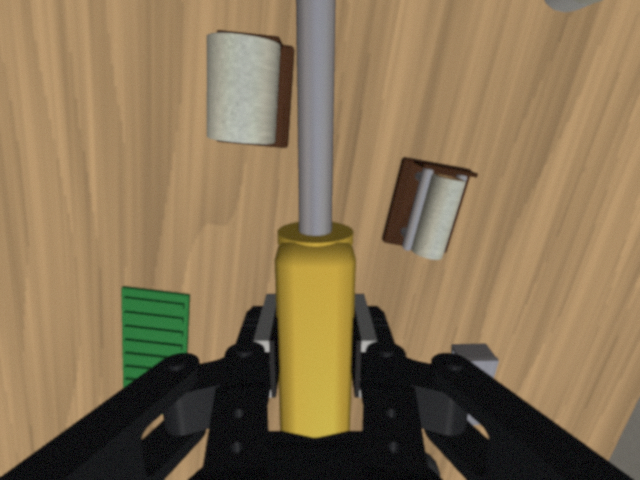

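```bash
python3 - <<'E'
from h import *
crop('w4',190,15,310,160,4.1,'w4c')
E
```

```text
(no output)
```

View pics/w4c.png

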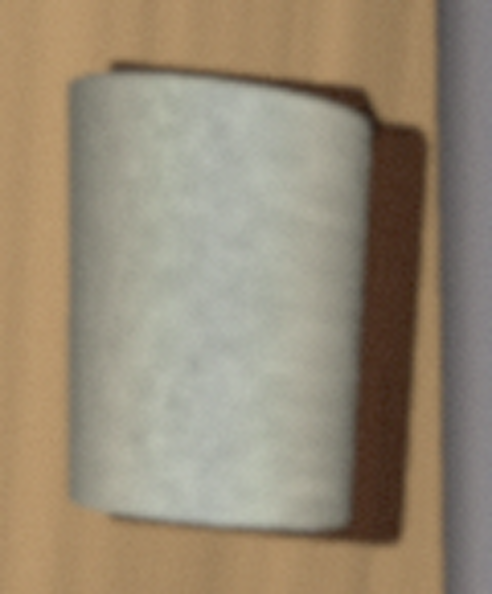

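```bash
cat > fit.py <<'E'
from h import *
from scipy.optimize import minimize
def mask(tag,x0,y0,x1,y1,sat=60,vmin=90):
    im=cv2.imread(f'pics/{tag}.png');h=cv2.cvtColor(im,cv2.COLOR_BGR2HSV)
    m=((h[...,1]<sat)&(h[...,2]>vmin)).astype(np.uint8);o=np.zeros_like(m);o[y0:y1,x0:x1]=m[y0:y1,x0:x1]
    o=cv2.morphologyEx(o,cv2.MORPH_CLOSE,np.ones((3,3)));o=cv2.morphologyEx(o,cv2.MORPH_OPEN,np.ones((9,9)))
    n,l,s,c=cv2.connectedComponentsWithStats(o);k=1+np.argmax(s[1:,4]);return (l==k)
def sil(tag,c,yaw,r=.028,L=.075,pitch=0):
    d=np.array([np.cos(yaw),np.sin(yaw),0]);n=np.array([-d[1],d[0],0]);pts=[]
    for e in(-L/2,L/2):
        for t in np.linspace(0,2*np.pi,48,endpoint=False):
            pts.append(proj(tag,c+d*e+r*(np.cos(t)*n+np.array([0,0,np.sin(t)])))[:2])
    h=cv2.convexHull(np.array(pts,np.float32));return h
def cost(p,views):
    t=0
    for tag,m,(x0,y0,x1,y1) in views:
        h=sil(tag,p[:3],p[3]);S=8
        im=np.zeros(((y1-y0)*S,(x1-x0)*S),np.uint8)
        cv2.fillConvexPoly(im,np.round(((h+.5-[x0,y0])*S)).astype(np.int32),1)
        a=cv2.resize(im.astype(np.float32),(x1-x0,y1-y0),interpolation=cv2.INTER_AREA)
        mm=m[y0:y1,x0:x1];t+=np.abs(a-mm).sum()/mm.sum()
    return t
E
python3 - <<'E'
from fit import *
V=[('w4',(190,15,298,160)),('side0',(250,170,300,225)),('scene0',(390,245,480,305))]
views=[];o=[]
for t,b in V:
    m=mask(t,*b);views.append((t,m,b));print(t,m.sum())
    im=cv2.imread(f'pics/{t}.png')[b[1]:b[3],b[0]:b[2]].copy();im[m[b[1]:b[3],b[0]:b[2]]]//=2
    o.append(cv2.resize(im,(260,300)))
cv2.imwrite('pics/m.png',np.hstack(o))
p0=np.array([.4485,.1837,.064,np.radians(97)])
for vs in ([0],[0,1],[0,1,2]):
    r=minimize(cost,p0,args=([views[i] for i in vs],),method='Nelder-Mead',options=dict(initial_simplex=p0+np.vstack([np.zeros(4),np.diag([.006,.006,.006,.04])]),maxiter=250))
    print(vs,r.x,np.degrees(r.x[3]),r.fun)
E
```

```text
w4 7624
side0 320
scene0 1459
[0] [0.44835929 0.18380464 0.05738669 1.62139599] 92.89914738605766 0.014233424055613852
[0, 1] [0.44916651 0.18396329 0.06212632 1.58859275] 91.0196599800896 0.7038798121065059
[0, 1, 2] [0.44951834 0.18333788 0.06245305 1.59785165] 91.55015565693823 0.9439989377265604
```

View pics/m.png

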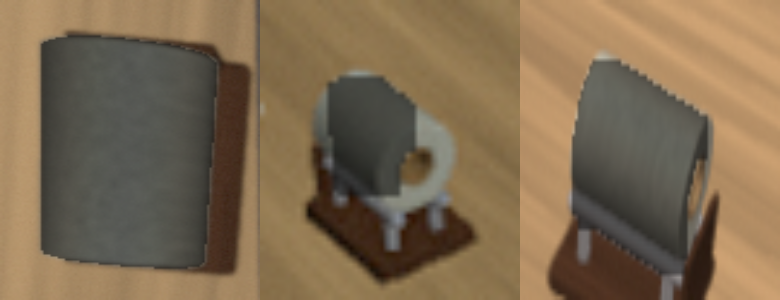

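Emit:
step_arm:
  plan:
    - [[-0.1, -0.7, 0.3, 0, 0, 0], [-0.3, -1.4, 0.7, 0, 0, 0], [-0.4, -2.1, 1.0, 0, 0, 0], [-0.4, -2.1, 1.0, 0, 0, 0], [-0.4, -2.1, 1.0, 0, 0, 0]]

```text
clock: 5.85
position: [0.4984, 0.1563, 0.2141]
orientation: [0.997, 0.073, 0.0, 0.0]
force: [1.2, -0.4, 0.2]
width: 0.0264
```

Emit:
step_arm:
  plan:
    - [[0, 0, 0, 0, 0, 0], [0, 0, 0, 0, 0, 0], [0, 0, 0, 0, 0, 0]]

```text
clock: 6.15
position: [0.4988, 0.1559, 0.2144]
orientation: [0.997, 0.072, 0.0, 0.0]
force: [0.0, -0.7, -0.4]
width: 0.0271
```

```bash
python3 - <<'E'
from fit import *
snap('wrist','w5');s=manip.get_state();print(s['clock'],s['position'])
E
```

```text
6.2 [0.49860593 0.15604933 0.21428999]
```

View pics/w5.png

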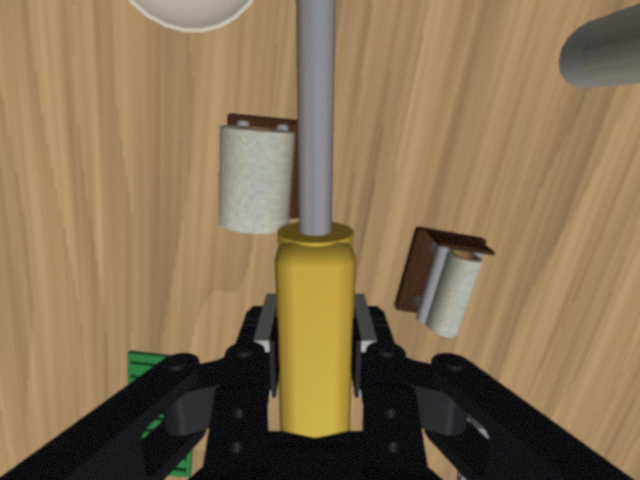

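The full roll is at (257,178) with its stop board at the top, and its axis is nearly parallel to the rod. Now a joint fit.

```bash
python3 - <<'E'
from fit import *
V=[('w4',(190,15,298,160)),('w5',(200,123,298,245))]
views=[];o=[]
for t,b in V:
    m=mask(t,*b);views.append((t,m,b));print(t,m.sum())
    im=cv2.imread(f'pics/{t}.png')[b[1]:b[3],b[0]:b[2]].copy();im[m[b[1]:b[3],b[0]:b[2]]]//=2
    o.append(cv2.resize(im,(380,400)))
cv2.imwrite('pics/m2.png',np.hstack(o))
p0=np.array([.4485,.1837,.064,np.radians(95)])
for vs in ([1],[0,1]):
  for z in (None,.064):
    f=(lambda p:cost(p,[views[i] for i in vs])) if z is None else (lambda p:cost([p[0],p[1],z,p[3]],[views[i] for i in vs]))
    r=minimize(f,p0,method='Nelder-Mead',options=dict(initial_simplex=p0+np.vstack([np.zeros(4),np.diag([.006,.006,.006,.04])]),maxiter=250))
    print(vs,z,r.x,np.degrees(r.x[3]),r.fun)
E
```

```text
w4 7624
w5 7435
[1] None [0.44851229 0.18199334 0.05508574 1.62298987] 92.99046999960798 0.03999873907195696
[1] 0.064 [0.44972382 0.18510694 0.07104988 1.62184654] 92.92496152411852 0.0679577168796234
[0, 1] None [0.4486734  0.18369329 0.05829087 1.62106006] 92.8798994929325 0.06594382592030547
[0, 1] 0.064 [0.44971342 0.183821   0.06937653 1.63003771] 93.3942812651148 0.12042879982804805
```

View pics/m2.png

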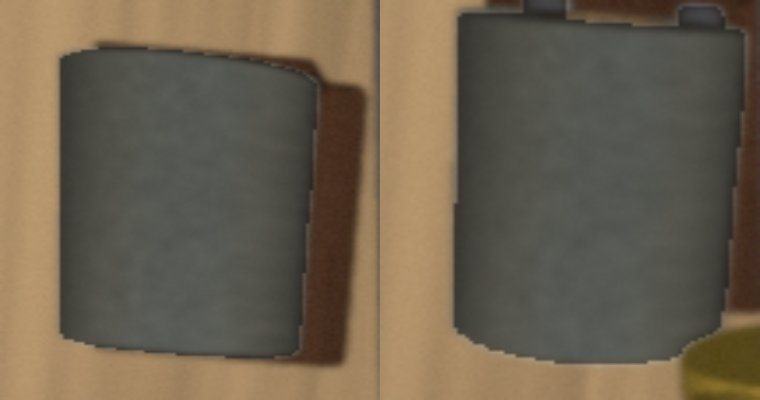

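Emit:
step_arm:
  plan:
    - [[-0.4, 1.1, 0, 0, 0, 0.02], [-0.9, 2.3, 0, 0, 0, 0.04], [-1.3, 3.5, 0, 0, 0, 0.06], [-1.7, 4.7, 0, 0, 0, 0.08], [-2.13, 5.63, 0, 0, 0, 0.094]]

```text
clock: 6.7
position: [0.4593, -0.0224, 0.2143]
orientation: [1.0, 0.025, 0.0, 0.0]
force: [-0.3, -0.7, -1.4]
width: 0.0264
```

Emit:
step_arm:
  plan:
    - [[0, 0, 0.6, 0, 0, 0], [0, 0, 1.8, 0, 0, 0], [0, 0, 3.2, 0, 0, 0], [0, 0, 4.5, 0, 0, 0], [0, 0, 5.3, 0, 0, 0]]

```text
clock: 7.2
position: [0.4581, -0.02, 0.0527]
orientation: [1.0, 0.026, -0.001, 0.0]
force: [-0.6, 0.7, -0.3]
width: 0.0264
```

Emit:
step_arm:
  plan:
    - [[0, 0, 0, 0, 0, 0], [0, 0, 0, 0, 0, 0], [0, 0, 0, 0, 0, 0], [0, 0, 0, 0, 0, 0], [0, 0, 0, 0, 0, 0]]

```text
clock: 7.7
position: [0.4607, -0.0197, 0.0562]
orientation: [1.0, 0.026, 0.001, -0.0]
force: [-0.8, 0.6, -0.8]
width: 0.0266
```

```bash
python3 - <<'E'
from h import *
snap('side','s6');snap('scene','c6');snap('wrist','w6');s=manip.get_state();print(s['clock'],s['position'],s['force'],s['width'],R.from_quat(s['orientation']).as_matrix().round(4))
a=cv2.imread('pics/s6.png')[160:270,230:330];b=cv2.imread('pics/c6.png')[190:300,330:470]
cv2.imwrite('pics/a6.png',cv2.resize(a,None,fx=5.4,fy=5.4,interpolation=cv2.INTER_CUBIC))
cv2.imwrite('pics/b6.png',cv2.resize(b,None,fx=5.4,fy=5.4,interpolation=cv2.INTER_CUBIC))
E
```

```text
7.85 [ 0.45999635 -0.01964509  0.05555545] [-0.89784968 -0.41535414 -1.00160767] 0.026924668384566842 [[ 9.986e-01  5.200e-02  1.200e-03]
 [ 5.200e-02 -9.986e-01  1.000e-04]
 [ 1.200e-03 -0.000e+00 -1.000e+00]]
```

View pics/a6.png

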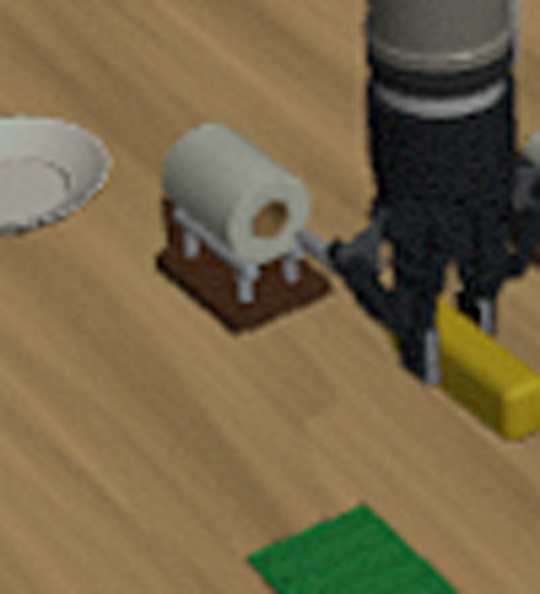

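View pics/b6.png

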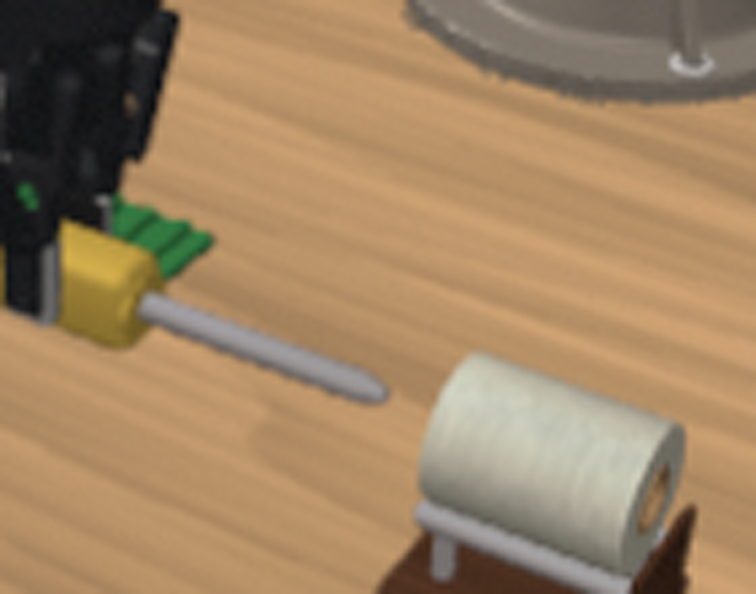

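View pics/w6.png

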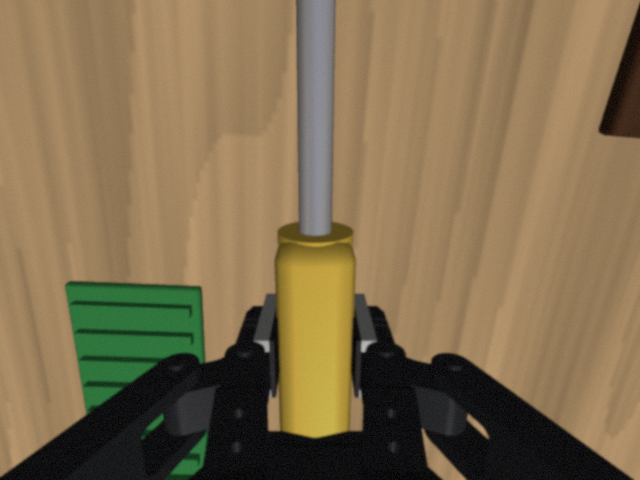

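```bash
python3 - <<'E'
from h import *
print('tip',tri([('side0',285.8,204),('scene0',401.3,263.1)]))
T=np.array([.460,-.0196,.0556]);d=np.array([-.052,.9986,0])
for k in(.042,.142,.17,.3): 
  X=T+d*k+[0,0,.011]; print(k,X.round(4),proj('side0',X)[:2].round(1),proj('scene0',X)[:2].round(1))
for e in (-.0375,.0375):
  X=np.array([.4492,.1838,.064])+np.array([-.0506,.9987,0])*e; print(X.round(4),proj('side0',X)[:2].round(1),proj('scene0',X)[:2].round(1))
E
```

```text
tip (array([0.45417932, 0.118395  , 0.0666652 ]), [np.float64(0.0014515221627265282), np.float64(0.0014515221627264061)])
0.042 [0.4578 0.0223 0.0666] [303.6 218.5] [358.1 247. ]
0.142 [0.4526 0.1222 0.0666] [284.3 203.4] [402.7 263.7]
0.17 [0.4512 0.1502 0.0666] [279.2 199.4] [416.2 268.8]
0.3 [0.4444 0.28   0.0666] [257.  182.1] [484.4 294.3]
[0.4511 0.1463 0.064 ] [279.8 200.7] [414.2 269.1]
[0.4473 0.2213 0.064 ] [266.7 190.4] [452.1 283.4]
```

The rod line and the roll axis agree in both views. At the side camera the near hole is at (280,200) and the rod line points to it. At the scene camera the far hole is at (451.5,282) and the rod line passes at (452,282.3). I slide in slowly along tool −y.

Emit:
step_arm:
  plan:
    - [[0, -0.3, 0, 0, 0, 0], [0, -0.6, 0, 0, 0, 0], [0, -0.9, 0, 0, 0, 0], [0, -1.2, 0, 0, 0, 0], [0, -1.5, 0, 0, 0, 0]]

```text
clock: 8.35
position: [0.4571, 0.0264, 0.055]
orientation: [1.0, 0.026, -0.0, -0.0]
force: [-0.9, -0.0, -1.0]
width: 0.0266
```

Emit:
step_arm:
  plan:
    - [[0, 0, 0, 0, 0, 0], [0, 0, 0, 0, 0, 0], [0, 0, 0, 0, 0, 0]]

```text
clock: 8.65
position: [0.4573, 0.0248, 0.055]
orientation: [1.0, 0.026, 0.0, 0.0]
force: [0.4, -0.2, -1.0]
width: 0.0264
```

```bash
cat > look.py <<'E'
from h import *
import sys
n=sys.argv[1]
snap('side','s'+n);snap('scene','c'+n);s=manip.get_state();print(s['clock'],s['position'],s['force'],s['ft_torque'],s['width'])
a=cv2.imread(f'pics/s{n}.png')[140:250,230:330];b=cv2.imread(f'pics/c{n}.png')[200:310,350:480]
cv2.imwrite(f'pics/l{n}.png',cv2.resize(np.hstack([a,b]),None,fx=3.4,fy=3.4,interpolation=cv2.INTER_CUBIC))
E
python3 look.py 7
```

```text
8.75 [0.45730153 0.02472562 0.05501155] [ 0.19300049  0.36642427 -1.02745393] [-0.01062708  0.02603193 -0.01845513] 0.026449403879715314
```

View pics/l7.png

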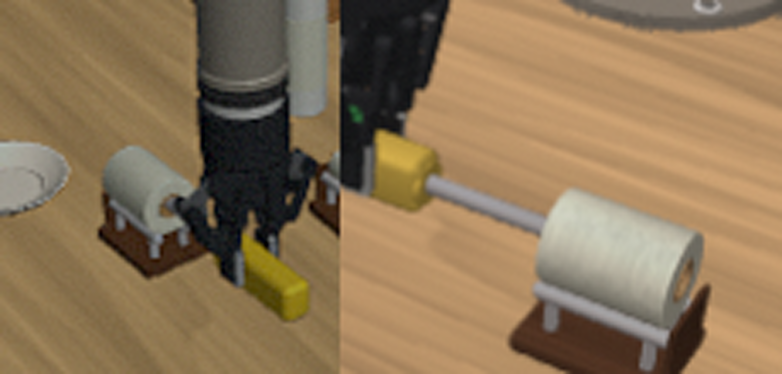

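The tip is in the hole (crop (172,203)), the roll has not moved, and the force is about zero. I continue.

Emit:
step_arm:
  plan:
    - [[0, -0.3, 0, 0, 0, 0], [0, -0.6, 0, 0, 0, 0], [0, -0.9, 0, 0, 0, 0], [0, -1.2, 0, 0, 0, 0], [0, -1.5, 0, 0, 0, 0]]

```text
clock: 9.25
position: [0.4549, 0.0713, 0.055]
orientation: [1.0, 0.026, 0.0, -0.0]
force: [0.5, -0.1, -0.9]
width: 0.0265
```

Emit:
step_arm:
  plan:
    - [[0, -0.3, 0, 0, 0, 0], [0, -0.6, 0, 0, 0, 0], [0, -0.85, 0, 0, 0, 0], [0, -1.0, 0, 0, 0, 0], [0, -1.0, 0, 0, 0, 0]]

```text
clock: 9.75
position: [0.4534, 0.1009, 0.055]
orientation: [1.0, 0.027, 0.0, -0.0]
force: [0.3, -0.4, -1.0]
width: 0.0264
```

Emit:
step_arm:
  plan:
    - [[0, 0, 0, 0, 0, 0], [0, 0, 0, 0, 0, 0], [0, 0, 0, 0, 0, 0]]

```text
clock: 10.05
position: [0.4534, 0.0997, 0.055]
orientation: [1.0, 0.026, 0.0, 0.0]
force: [0.0, 0.5, -0.2]
width: 0.0265
```

```bash
python3 look.py 8
```

```text
10.15 [0.4533903  0.0998245  0.05501056] [ 0.53398721 -0.75447417 -0.91306416] [ 0.05437386 -0.07493636 -0.02825906] 0.02655601130070003
```

View pics/l8.png

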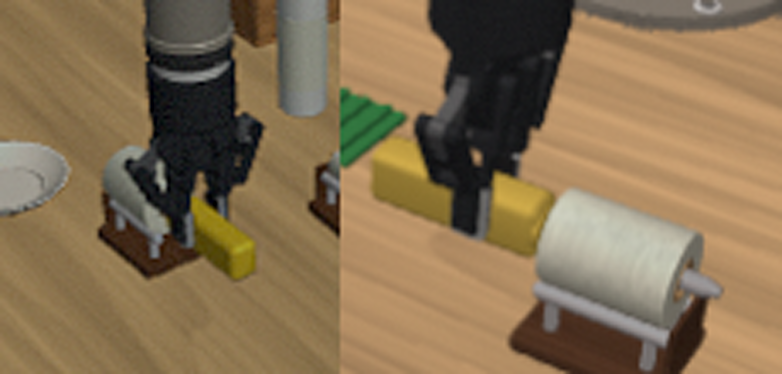

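The rod end shows about 17 mm beyond the far face (crop (720,290)), with a gap of a few mm between grip and roll. I lift gently.

Emit:
step_arm:
  plan:
    - [[0, 0, -0.05, 0, 0, 0], [0, 0, -0.1, 0, 0, 0], [0, 0, -0.2, 0, 0, 0], [0, 0, -0.3, 0, 0, 0], [0, 0, -0.5, 0, 0, 0]]
  newtons: 120

```text
clock: 10.65
position: [0.453, 0.1, 0.0701]
orientation: [1.0, 0.026, -0.0, 0.0]
force: [-0.9, -0.8, -2.6]
width: 0.0261
```

Emit:
step_arm:
  plan:
    - [[0, 0, -0.2, 0, 0, 0], [0, 0, -0.4, 0, 0, 0], [0, 0, -0.6, 0, 0, 0], [0, 0, -0.8, 0, 0, 0], [0, 0, -1.0, 0, 0, 0]]

```text
clock: 11.15
position: [0.4534, 0.1001, 0.1006]
orientation: [1.0, 0.026, 0.0, -0.0]
force: [-0.3, 0.2, -1.9]
width: 0.0261
```

```bash
python3 look.py 9
```

```text
11.25 [0.45408774 0.10034356 0.10097161] [ 0.22587453  0.12864428 -1.73828598] [-0.00238186 -0.00293872 -0.0364673 ] 0.02671872573947954
```

View pics/l9.png

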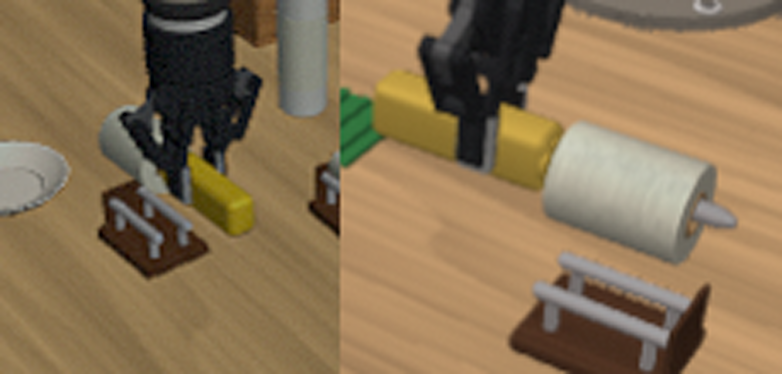

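The roll hangs on the rod, clear of its rest and level. I raise it the remaining 60 mm.

Emit:
step_arm:
  plan:
    - [[0, 0, -0.3, 0, 0, 0], [0, 0, -0.7, 0, 0, 0], [0, 0, -1.2, 0, 0, 0], [0, 0, -1.6, 0, 0, 0], [0, 0, -1.85, 0, 0, 0]]

```text
clock: 11.75
position: [0.4541, 0.1004, 0.1571]
orientation: [1.0, 0.026, 0.001, -0.0]
force: [-0.5, -1.0, -1.2]
width: 0.0264
```

Emit:
step_arm:
  plan:
    - [[0, 0, -0.1, 0, 0, 0], [0, 0, -0.1, 0, 0, 0], [0, 0, -0.1, 0, 0, 0], [0, 0, -0.1, 0, 0, 0], [0, 0, -0.1, 0, 0, 0]]

```text
clock: 12.25
position: [0.453, 0.1, 0.158]
orientation: [1.0, 0.026, -0.0, 0.0]
force: [-0.7, -0.5, -1.7]
width: 0.0259
```

Emit:
step_arm:
  plan:
    - [[0, 0, 0, 0, 0, 0], [0, 0, 0, 0, 0, 0], [0, 0, 0, 0, 0, 0], [0, 0, 0, 0, 0, 0], [0, 0, 0, 0, 0, 0]]

```text
clock: 12.75
position: [0.4534, 0.1002, 0.1585]
orientation: [1.0, 0.026, 0.0, 0.0]
force: [-0.6, 0.6, -1.7]
width: 0.0263
```

```bash
sed -i 's/140:250,230:330/110:220,230:330/;s/200:310,350:480/170:280,350:480/' look.py; python3 look.py 10; python3 -c "
from h import *
snap('wrist','w10')"
```

```text
12.85 [0.45335402 0.10011185 0.15851577] [-1.03978091 -0.14749673 -2.38062893] [-0.05128075  0.00146955 -0.03991267] 0.025831903574992585
```

View pics/l10.png

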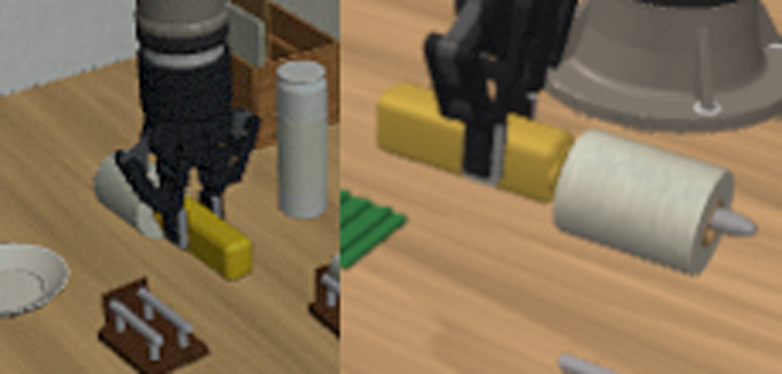

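View pics/w10.png

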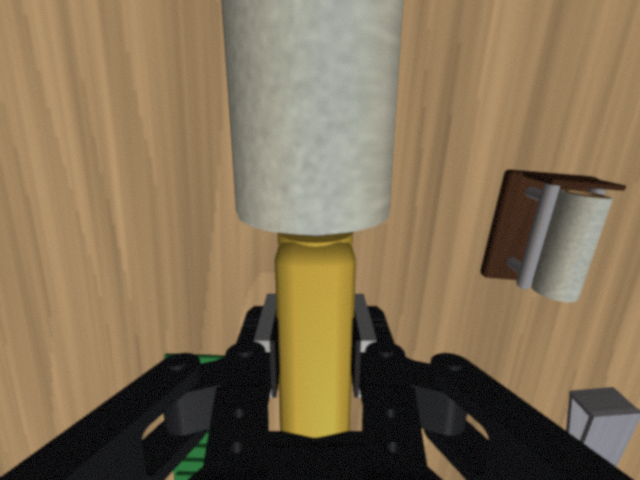

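View pics/c10.png

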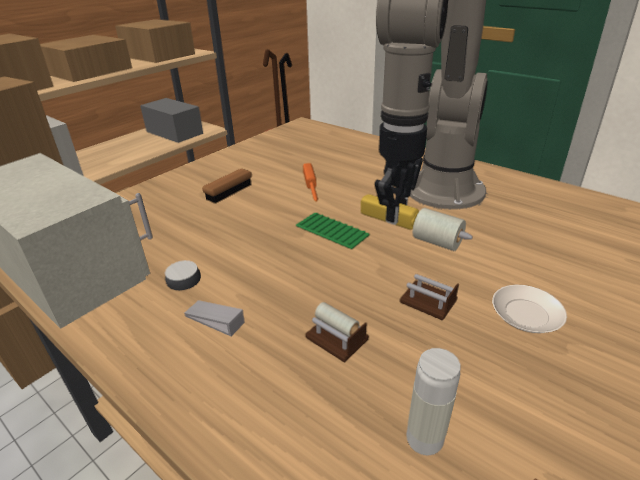

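```bash
python3 - <<'E'
from fit import *
T=np.array([.4534,.1001,.1585]);d=np.array([-.052,.9986,0])
for k in(.0385,.1385): print(proj('c10',T+d*k+[0,0,.011])[:2].round(1))
for t,b in [('c10',(395,200,480,255))]:
    best=[]
    m=mask(t,*b)
    crop(t,395,195,485,260,8,'fin')
c=T+d*.0835+[0,0,.007]
h=sil('c10',c,np.arctan2(d[1],d[0]));im=cv2.imread('pics/c10.png')
im=cv2.resize(im[190:265,350:490],None,fx=5,fy=5,interpolation=cv2.INTER_CUBIC)
cv2.polylines(im,[np.round((h-[350,190]+.5)*5).astype(np.int32)],True,(0,0,255),1)
cv2.imwrite('pics/fin.png',im)
s1=manip.get_state();print(s1['joint_velocities'].round(4))
E
```

```text
[415.9 220. ]
[471.2 237.5]
[-0.0015  0.0001  0.0006  0.002   0.     -0.0006 -0.0007]
```

View pics/fin.png

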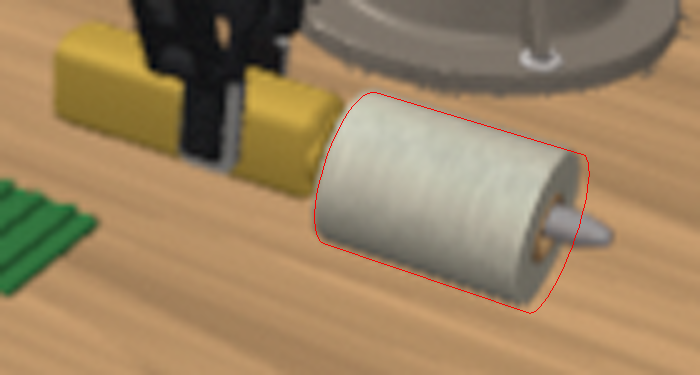

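The predicted level roll outline, drawn on the scene picture, matches within about 3 mm in position and direction. The thin roll and the bystanders look untouched in the final scene. Handing in.

```bash
python3 -c "
from h import *
print(manip.sign_off())"
```

```text
the job is handed in; nothing more can be done
None
```

The full roll is on the yellow handle's rod, held level and still about 10 cm above where it lay, and the job is handed in. The clock stood at about 13 s, against the 51 s limit. No verdict was reported.

I gripped the handle near the front of its grip and slid the rod through the fat roll on the nearer rest; the measured force stayed at the sensor's noise level of about 1 N. I then lifted the roll clear with a 120 N grip.

**Last checks**
- **Rod:** its end shows about 17 mm beyond the far face of the roll.
- **Height:** the roll centre is about 0.165 m above the ledge, from the tool height and the rod's offset rather than measured directly.
- **Position:** the outline predicted for a level roll centred at the rod's middle matches the scene picture within about 3 mm. The roll sits slightly towards the grip.
- **Contact:** a narrow gap to the grip is visible, and the fingers are clear of the roll.
- **Motion:** the arm joints were at rest. I judged the roll still from the pictures.
- **Other things:** the thin roll and everything else look unmoved in the final scene picture; I did not re-measure them.

**Disagreements**
- **Roll height:** the wrist-camera outline fit put the roll's height 6–7 mm low, probably because of mask edges. I used the stated 64 mm, which the side and scene hole positions supported (65–67 mm).
- **Rod tip:** it was seen 3–4 mm shorter than first predicted, so I took the grip centre as about 16 mm behind the TCP.

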